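Move the hanging pot carrier to the drying hook

ROBOT

A 6-joint arm with a two-finger parallel gripper is mounted at the origin on the work surface. World frame = base frame: x ahead of the robot, y to its left, z up, the work surface at z = 0. Lengths are in m, angles in rad, forces in N, time in s.
With the tool pointing down it reaches from about 0.375 to 0.9 m from the base axis. Payload 3.1 kg.
Tool frame: the origin (TCP) lies between the finger pads; the fingertips stand 11 mm ahead of it and the grasp point (between the pads) lies 8 mm behind it; z points along the fingers, y is the line along which they close (so a half turn about z gives the same grasp; the last joint's range is limited). The gripper opens to 87 mm and grips with 3 to 60 N. Pads are 19 mm wide; open, the fingers measure 117 mm over their backs; the gripper's body (75 mm by 190 mm) begins 51 mm behind the grasp point.
Start: joints at [-1.31, 0.527, 1.433, -0, 1.181, -0.178], TCP at [0.266, -0.566, 0.234] pointing down, gripper open.
Joint ranges: [-3.08, 3.08], [-0.75, 2.2], [0.22, 2.44], [-1.43, 4.57], [0, 2.65], [-2.85, 2.85]. Speed limits (rad/s): [2.79, 2.79, 3.14, 3.14, 3.14, 3.14].

INTERFACE

Orientations are given as a unit quaternion [x, y, z, w].
In Python, from rig import get_obs, camera, hand_in gives the robot as it stands.
- The arm moves only by the shell command python3 -m pendant 'ROWS' [FORCE]. ROWS is JSON, a list that holds one entry, the list of rows, each a list of 7 numbers: the shift along the tool's x, y, z in m, then the turn, a rotation vector about the tool's x, y, z in degrees, then the opening, from 0 (shut) to 1 (fully open). In form: [[[x, y, z, ax, ay, az, fingers], ...]]. A call has exactly 5 rows; each row shifts and turns the commanded pose from where the row before left it, along the tool's axes as they then stand; what a row does not reach is not made up. A row lasts 1/8 s, in which the tool goes at most 62.5 mm and 10.7 degrees, less where a joint would pass 70% of its speed; a pose out of reach is approached as far as the arm can. A call with a gripper value outside its range is refused whole. The fingers move at their own pace and stop on an object; FORCE is the grip in N (left out, the last holds). Time passes only in rows, so rows that do not move let the fingers close, or fill a call up. It gives the time, the measured TCP pose, the force, the opening and the grip force at its end, in the units of the state.
- get_obs(): the state, without advancing time (a new reading comes with each control period).
- camera(name): name is "scene" or "side" or "wrist"; returns a dict with "img" (384x512x3 uint8, red, green, blue), "intrinsics" (3x3 intrinsics, pixels), "R" (3x3) and "t" (3): a world point X has camera coordinates R X + t; the wrist camera has in their place "T_tool_cam" (4x4, takes a point from camera to tool coordinates, whose origin is the TCP and whose axes are the flange's). Camera axes: x right, y down, z forward; pixel columns grow to the right and rows downward; lengths in m; the calibration is good to about 2 mm. A picture is of the moment at which its call begins: read the wrist's pose just before it. There is no depth.
- hand_in(): hands the job in; it is judged then, once.
The state is a dict: "time": time; "q": joint angles; "joint_velocities": joint speeds; "joint_torque": joint torques, N m; "position": TCP position; "tool_rot": TCP orientation; "ft_force": force on the tool from outside, world axes, zero at the start; "moment": the same for the moment, N m; "grip_width": finger opening in m; "grip_force": force on a finger pad.
Only numpy, scipy, OpenCV 4.12 (cv2) and the standard library are available. Lean on these libraries where they do the work, as an engineer would, in place of code of your own. Each camera call takes 0.05 s, during which the arm holds its last target. There are 200 camera calls.

TASK

Take the little carrier with its two paint pots off the yellow drip stand and hang it on the blue drying stand, its crossbar pushed in under both hoods and lowered down into the seats. Move it from hook to hook without setting it down anywhere, keep it level so that both pots stay standing in the tray, and hang it gently: the height of the blue hook is only roughly known, so feel for it and do not knock, drop or force the carrier against it. Leave everything else on the bench where it is, let go and touch nothing.

Things in the scene. Friction and masses are not known exactly. Their poses are not given: they have to be found in the camera images.
- carrier: Hanging pot carrier, 0.24 to 0.40 kg plus two 70 g pots. Origin: centre of the tray's underside; z up, y along the crossbar. Open tray 96 (x) x 108 (y) x 26 mm, 3 mm walls; two 6 mm steel uprights at y = +-50 mm; round steel crossbar 8 mm diameter, 170 mm long, axis 140 mm above the origin. It hangs by the crossbar's ends in the hook's two seats and can swing about the bar.
- carrier_bar (a point): Centre of the carrier's crossbar, on its axis (same axes as the carrier).
- carrier_grip (a point): Middle of the carrier's red plastic grip block, 30 mm above the crossbar axis. The block is 26 x 26 mm and stands upright from 2 to 50 mm above the crossbar axis. Grip it from above, across its x or its y, fingertips some 10 mm above the crossbar axis.
- pot_a: White pot with orange lid, 40 mm diameter, 60 mm high, loose, standing in the tray on its +y side. Origin: centre of its underside; z up.
- pot_b: White pot with green lid, 40 mm diameter, 60 mm high, loose, standing in the tray on its -y side. Origin: centre of its underside; z up.
- drip_stand: Yellow drip stand, fixed; the carrier hangs on it at the start. Origin on the bench straight below the middle of its seats; z up, y from prong to prong, -x where the prong tips point (towards the robot). Two prongs 8 mm thick at y = +-65 mm along x. No hoods. Plate and post behind at x = 89 to 126 mm, up to 260 mm high.
- drip_seat (a point): Middle between the yellow stand's two seats, at their floor, 207 mm above the bench. Each seat is a notch from x = -8 to +8 mm, 8 mm deep, so the crossbar axis lies 4 mm above this point. Back stop behind it up to 227 mm. The carrier's uprights hang between the prongs: lifted by 25 mm or more, it leaves along -x, past the tips.
- drying_stand: Blue drying stand, fixed, empty at the start. Same axes, prongs and origin as the yellow one. Its rigid hook head is clamped on the post by hand, up to 20 mm above or below nominal: this pose does not show it. Each seat is covered by a hood, part of the prong plate: x = -13 to +18 mm, from 15 to 48 mm above the run. Post behind at x = 89 to 126 mm, up to 260 mm high.
- drying_run (a point): Where to come down on the blue stand: middle between the open runs, at nominal run height 215 mm (true height 195 to 235 mm, not measured: feel for it), x = -38 mm. The runs are flat from x = -64 to -8 mm; the tips (x = -70 to -64 mm) turn up by 8 mm; the hoods begin at x = -13 mm, so the bar has some 20 mm either way.
- drying_seat (a point): Middle between the blue stand's seats, at nominal floor height 207 mm (true height 8 mm below the run). Each seat is a notch from x = -8 to +8 mm under the hood; its rear wall is the back stop, face at x = +8 mm. The carrier comes from -x, its uprights between the prongs (8 mm room a side); the bar goes in along +x under the hoods, then down 8 mm. Keep the carrier's push on the stand under 20 N.
- mould_block: Brown packed block, 150 x 100 x 55 mm, on the bench between the stands. Origin: centre of its underside. Leave alone.
- paint_tub: White paint tub, 90 mm diameter, 95 mm high. Origin: centre of its underside. Leave alone.
- oil_bottle: Amber bottle, 64 mm diameter, 170 mm high. Origin: centre of its underside. Leave alone.
- varnish_can: Varnish can, 76 mm diameter, 110 mm high. Origin: centre of its underside. Leave alone.
- mask: Grey-blue papier-mache mask, face up, 140 mm across, 57 mm high. Origin: centre of its underside. Leave alone.
- brush: Paint brush lying on the bench. Leave alone.
- brush_cup: White cup, 72 mm diameter, 90 mm high. Origin: centre of its underside. Leave alone.
There are look-alikes about, which are no part of the job. Leave any purple look-alike of the pot_b alone. What is shaped like the pot_a but red is not meant.

How it is judged:
On the way, in this order (a step that is already met when the one before it is completed fails the run):
1. the carrier is lifted clear of the yellow stand (contact force between carrier and drip_stand below 0.1 N and z of carrier_bar in the frame of drip_stand above 0.227 m), for 0.2 s.
2. the crossbar is under both hoods of the blue stand (x of carrier_bar in the frame of drying_stand between -0.009 and 0.009 m and y of carrier_bar in the frame of drying_stand between -0.015 and 0.015 m and z of carrier_bar in the frame of drying_stand below 0.246 m), for 0.1 s.
At the end, for the whole second after the job is handed in: The carrier hangs at rest on the blue stand, its weight (over 2.5 N) on it, crossbar in both seats under the hoods (9 mm along x, 15 mm along y, square within 0.08 rad), level within 0.15 rad, both pots upright (0.2 rad) in the tray (55 mm from its middle) (x of carrier_bar in the frame of drying_stand between -0.009 and 0.009 m and y of carrier_bar in the frame of drying_stand between -0.015 and 0.015 m and z of carrier_bar in the frame of drying_stand between 0.186 and 0.236 m and contact force between carrier and drying_stand above 2.5 N and angle between carrier's own z axis and vertical below 0.15 rad and angle between the y axis of carrier and the y axis of drying_stand, either way round below 0.08 rad and linear speed of carrier below 0.03 m/s and angle between each of pot_a, pot_b's own z axis and vertical below 0.2 rad and distance between each of pot_a, pot_b and carrier below 0.055 m); the robot touches nothing.
It fails at once if the carrier presses or knocks against the blue stand with more than 20 N (contact force between carrier and drying_stand above 20 N).
It fails at once if the carrier is tilted by more than 0.25 rad (angle between carrier's own z axis and vertical above 0.25 rad).
It fails at once if the carrier is set down: lower than 30 mm over the bench, or on the packed block (height (world z) of carrier below 0.03 m or contact force between carrier and mould_block above 1 N).
It fails at once if a pot tips over (angle between any of pot_a, pot_b's own z axis and vertical above 0.4 rad).
It fails at once if something else on the bench is moved by more than 20 mm (distance of any of mould_block, paint_tub, oil_bottle, varnish_can, mask, brush, brush_cup from where it was at the start of the episode above 0.02 m).
It also fails if it takes over 64 s, if anything falls off the work surface, if the arm or the gripper's body presses on something with over 40 N, if the wrist force passes 120 N, or if a joint passes its speed limit or range.

## Working session

There is one attempt and no reset: what is moved stays moved. The work goes in short steps, Python scripts to look and compute and a shell command to move; the robot and the scene stay as the last step left them, time stands still between calls to the robot, and variables do not carry over. Pictures are saved under pics/ and viewed, at most 10 in all, crops included, and the job is handed in when it is done.

```bash
mkdir -p pics; ls; python3 - <<'E'
from rig import get_obs,camera
import cv2,numpy as np
o=get_obs();print(o)
ims=[]
for n in("scene","side"):
    c=camera(n);cv2.imwrite(f"pics/{n}0.png",c["img"][:,:,::-1]);print(n,c["intrinsics"],c["R"],c["t"])
c=camera("wrist");cv2.imwrite("pics/wrist0.png",c["img"][:,:,::-1]);print(c["intrinsics"],c["T_tool_cam"])
E
```

```text
pics
{'time': 0.0, 'q': array([-1.31049081e+00,  5.28441835e-01,  1.43392224e+00, -3.23971122e-05,
        1.18136469e+00, -1.78536875e-01]), 'joint_velocities': array([ 0.00076383,  0.00093092,  0.00013372,  0.00020767, -0.00120477,
       -0.00071536]), 'joint_torque': array([ 1.03320883e-03, -4.40046036e+01, -1.76590115e+01,  6.36162492e-02,
        5.83702116e-02, -1.55629732e-04]), 'position': array([ 0.26536875, -0.56507904,  0.2325802 ]), 'tool_rot': array([ 9.76021699e-01,  2.17670629e-01, -5.86211733e-05, -1.06655115e-03]), 'ft_force': array([ 1.03886604,  0.17988527, -0.6825795 ]), 'moment': array([0.00494085, 0.02527554, 0.00683095]), 'grip_force': 0.0, 'grip_width': 0.08714250304687465}
scene [[380.16946581   0.         256.05461891]
 [  0.         380.16946581 191.74134048]
 [  0.           0.           1.        ]] [[-0.81546468  0.57880511 -0.00141406]
 [ 0.46538877  0.65421864 -0.59616379]
 [-0.34413754 -0.4868086  -0.80286159]] [ 0.43670938 -0.17003358  1.5909709 ]
side [[395.4614981    0.         255.41493679]
 [  0.         395.4614981  190.22058614]
 [  0.           0.           1.        ]] [[-0.84700401 -0.53145868 -0.01165653]
 [-0.36896418  0.60353395 -0.70683251]
 [ 0.38268739 -0.59438913 -0.7072849 ]] [0.45268387 0.33547592 1.01859347]
[[283.73064964   0.         253.39139011]
 [  0.         283.73064964 185.52388241]
 [  0.           0.           1.        ]] [[ 3.92115737e-04 -9.58195439e-01 -2.86114221e-01  7.81523293e-02]
 [ 9.99999846e-01  2.63169182e-04  4.89133906e-04 -4.79605132e-04]
 [-3.93389432e-04 -2.86114369e-01  9.58195394e-01 -1.50864969e-01]
 [ 0.00000000e+00  0.00000000e+00  0.00000000e+00  1.00000000e+00]]
```

View pics/scene0.png

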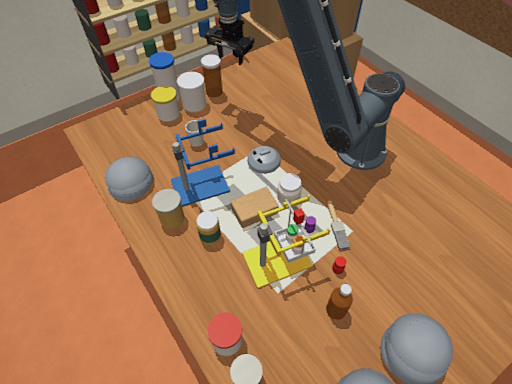

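View pics/side0.png

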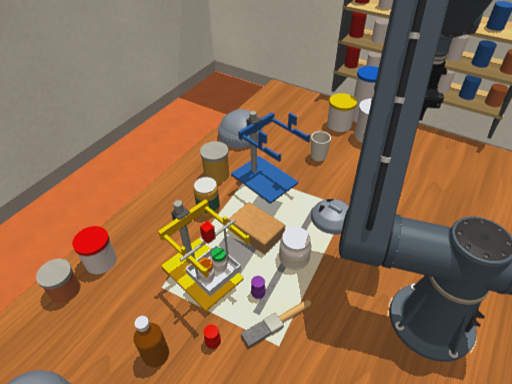

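The scene view shows the yellow stand with the carrier at (285,240) and the blue stand at (205,155). The side view has them at (205,250) and (265,150).

Possible mix-ups:
- **Red:** the grip block at scene (299,215) / side (207,231), against the red pot at scene (340,265) / side (212,336).
- **Green and purple:** the green lid (pot_b) at scene (292,230), against the purple pot at scene (311,224).

I choose the red block that stands above the carrier bar, and will check it in a crop.

```bash
cat > h.py <<'E'
import cv2,numpy as np
from rig import get_obs,camera
from scipy.spatial.transform import Rotation as Ro
def ray(c,p):
    K=c["intrinsics"];d=np.linalg.inv(K)@np.array([p[0],p[1],1.])
    return -c["R"].T@c["t"], c["R"].T@d
def plane(c,p,z):
    o,d=ray(c,p);return o+d*(z-o[2])/d[2]
def tri(c1,p1,c2,p2):
    o1,d1=ray(c1,p1);o2,d2=ray(c2,p2)
    d1=d1/np.linalg.norm(d1);d2=d2/np.linalg.norm(d2)
    s=np.linalg.lstsq(np.c_[d1,-d2],o2-o1,rcond=None)[0]
    a,b=o1+s[0]*d1,o2+s[1]*d2
    return (a+b)/2,np.linalg.norm(a-b)
def proj(c,X):
    v=c["R"]@np.asarray(X,float)+c["t"];v=c["intrinsics"]@v;return v[:2]/v[2]
def wcam(o=None):
    o=o or get_obs();c=camera("wrist");Rt=Ro.from_quat(o["tool_rot"]).as_matrix();T=c["T_tool_cam"]
    Rw=Rt@T[:3,:3];tw=Rt@T[:3,3]+o["position"];c["R"]=Rw.T;c["t"]=-Rw.T@tw;return c
def blobs(c,lo,hi,amin=20):
    h=cv2.cvtColor(c["img"],cv2.COLOR_RGB2HSV);m=cv2.inRange(h,lo,hi)
    if lo[0]==0 and hi[0]<12: m|=cv2.inRange(h,(172,lo[1],lo[2]),(179,255,255))
    n,l,s,ce=cv2.connectedComponentsWithStats(m)
    return [(s[i].tolist(),ce[i].round(1).tolist(),l==i) for i in range(1,n) if s[i][4]>=amin]
E
python3 - <<'E'
from h import *
cs={n:camera(n) for n in("scene","side")}
for n,c in cs.items():
    for nm,lo,hi in(("red",(0,200,90),(4,255,255)),("yel",(22,150,80),(32,255,255)),("blue",(104,140,50),(115,255,255)),("green",(60,120,60),(85,255,255))):
        print(n,nm,[b[:2] for b in blobs(c,lo,hi,25)])
a=cs["scene"]["img"];b=cs["side"]["img"]
f=lambda i,x,y,w,h:cv2.resize(i[y:y+h,x:x+w],(400,300),interpolation=cv2.INTER_CUBIC)
im=np.vstack([np.hstack([f(a,225,187,133,100),f(b,140,190,133,100)]),np.hstack([f(a,145,110,107,80),f(b,210,100,133,100)])])
cv2.imwrite("pics/c1.png",im[:,:,::-1])
E
```

```text
scene red [([294, 209, 10, 16, 89], [298.6, 217.1]), ([333, 262, 12, 12, 81], [337.9, 268.5])]
scene yel [([151, 86, 25, 18, 362], [163.1, 94.5]), ([290, 195, 19, 11, 64], [299.4, 200.2]), ([258, 206, 26, 18, 137], [267.8, 213.6]), ([310, 229, 20, 11, 64], [319.3, 234.1]), ([264, 234, 40, 49, 372], [275.5, 253.0]), ([243, 246, 26, 42, 530], [255.4, 266.3]), ([270, 257, 20, 23, 264], [279.2, 267.6]), ([288, 257, 24, 17, 161], [299.5, 264.9])]
scene blue [([195, 0, 12, 10, 106], [200.9, 4.3]), ([236, 0, 13, 20, 160], [242.3, 6.8]), ([354, 0, 8, 31, 35], [357.8, 15.6]), ([198, 19, 11, 18, 134], [203.3, 27.1]), ([149, 52, 25, 17, 331], [160.8, 60.2]), ([176, 119, 46, 25, 215], [199.4, 130.5]), ([182, 145, 52, 24, 256], [208.0, 155.7]), ([171, 166, 58, 40, 1298], [201.1, 185.1])]
scene green [([287, 225, 11, 11, 94], [292.2, 229.5])]
side red [([353, 12, 13, 25, 124], [359.2, 22.4]), ([348, 46, 11, 22, 98], [353.5, 55.8]), ([200, 222, 15, 20, 202], [207.1, 231.5]), ([73, 226, 35, 29, 771], [90.1, 240.3]), ([204, 325, 16, 24, 300], [211.4, 336.1])]
side yel [([329, 93, 28, 18, 383], [342.4, 101.6]), ([189, 199, 19, 15, 98], [198.0, 205.6]), ([199, 204, 28, 19, 127], [213.5, 213.4]), ([158, 218, 22, 16, 112], [168.6, 225.5]), ([228, 224, 22, 20, 117], [239.4, 232.0]), ([161, 234, 49, 43, 617], [182.9, 257.0]), ([191, 238, 11, 11, 64], [195.5, 242.9]), ([176, 273, 19, 17, 173], [185.5, 281.0]), ([229, 273, 14, 13, 90], [235.9, 278.9])]
side blue [([487, 1, 25, 29, 468], [499.4, 15.1]), ([472, 41, 24, 26, 390], [483.6, 53.2]), ([358, 66, 21, 16, 273], [368.1, 73.2]), ([460, 76, 21, 23, 318], [469.5, 87.0]), ([239, 113, 71, 47, 704], [268.6, 132.0]), ([232, 156, 66, 47, 1452], [264.9, 179.2])]
side green [([212, 248, 14, 13, 148], [218.2, 254.0])]
```

View pics/c1.png

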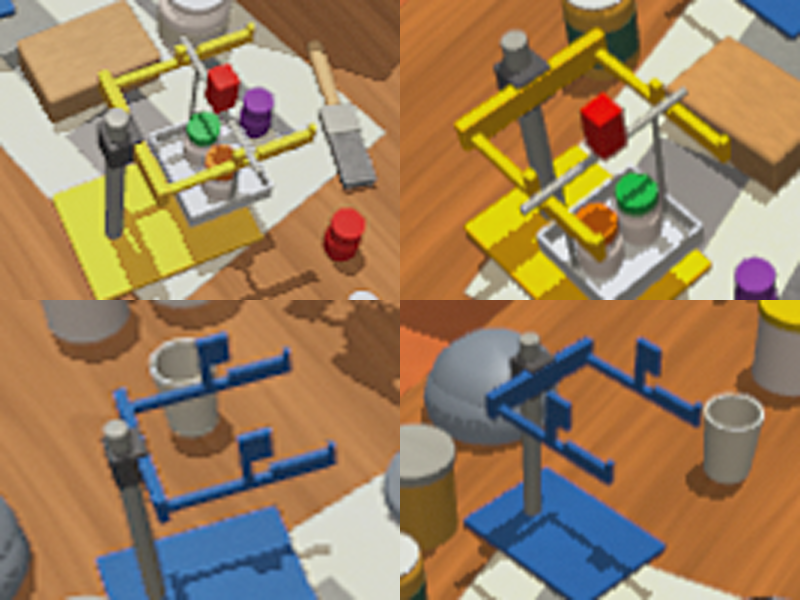

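The crop confirms the red block stands on the carrier's bar, between the yellow prongs at scene (299,215) and side (207,231). The green and orange pots sit in the tray under it, and the purple and red pots stand on the bench. The blue hook shows two hooded prongs, with tips at scene (223,125) and (234,151).

```bash
python3 - <<'E'
from h import *
A=camera("scene");B=camera("side")
f1=lambda p:(225+p[0]*133/400-.0,187+p[1]/3);f2=lambda p:(140+(p[0]-400)*133/400,190+p[1]/3)
g1=lambda p:(145+p[0]*107/400,110+(p[1]-300)*80/300);g2=lambda p:(210+(p[0]-400)*133/400,100+(p[1]-300)/3)
np.set_printoptions(precision=4,suppress=True)
for n,a,b in[("ytipR",(252,30),(727,146)),("ytipL",(314,130),(602,245)),("ybackR",(105,76),(602,36)),("ybackL",(163,197),(464,130)),("bar-",(184,40),(687,93)),("postY",(118,117),(515,38))]:
    print(n,*tri(A,f1(a),B,f2(b)))
print("red",*tri(A,(298.6,217.1),B,(207.1,231.5)),"green",*tri(A,(292.2,229.5),B,(218.2,254)))
for n,a,b in[("btipR",(289,352),(699,411)),("btipL",(334,450),(610,466)),("bbackR",(122,393),(590,343)),("bbackL",(163,515),(490,404)),("hoodR tip-top",(229,337),(661,345)),("hoodL tiptop",(271,432),(570,400)),("postB",(117,427),(530,338))]:
    print(n,*tri(A,g1(a),B,g2(b)))
# plates
for nm,lo,hi in(("y",(22,110,80),(34,255,255)),("b",(104,140,50),(115,255,255))):
    for c,n in((A,"sc"),(B,"si")):
        bb=[b for b in blobs(c,lo,hi,300)]
        for s,ce,m in bb:
            if s[1]>140:
                r=cv2.minAreaRect(np.argwhere(m)[:,::-1].astype(np.float32))
                print(nm,n,[plane(c,p,0.006)[:2].round(3).tolist() for p in cv2.boxPoints(r)])
E
```

```text
ytipR [0.4487 0.162  0.2155] 0.0001539765939432398
ytipL [0.4772 0.2887 0.2157] 0.001436107958917047
ybackR [0.6057 0.1188 0.2152] 0.00235074808316612
ybackL [0.6397 0.2591 0.2121] 0.003155906754735202
bar- [0.5105 0.1277 0.2082] 0.0002858583069936136
postY [0.6388 0.1857 0.2557] 0.0013036767738308437
red [0.5328 0.2114 0.2392] 0.0013405628430221404 green [0.527  0.1883 0.1292] 0.001625402984239586
btipR [ 0.4988 -0.2598  0.2245] 0.004235400926507322
btipL [ 0.532  -0.1324  0.2248] 0.0025571768944297356
bbackR [ 0.6548 -0.307   0.2231] 0.0019287332594859431
bbackL [ 0.6932 -0.1649  0.214 ] 0.004111887714477145
hoodR tip-top [ 0.5547 -0.271   0.2724] 0.006559908704317917
hoodL tiptop [ 0.5866 -0.1464  0.2716] 0.005533290021678736
postB [ 0.6897 -0.2407  0.2554] 0.0013380776293195381
y sc [[0.684, 0.194], [0.526, 0.09], [0.47, 0.194], [0.629, 0.288]]
y sc [[0.67, 0.104], [0.608, 0.118], [0.649, 0.253], [0.708, 0.238]]
y si [[0.688, 0.26], [0.778, 0.15], [0.646, 0.081], [0.568, 0.195]]
b sc [[0.718, -0.323], [0.516, -0.275], [0.564, -0.14], [0.754, -0.189]]
b si [[0.752, -0.183], [0.775, -0.344], [0.533, -0.273], [0.527, -0.13]]
```

```bash
python3 -m pendant '[[[0,0,-0.034,0,0,-10.42,1],[0,0,-0.034,0,0,-10.42,1],[0,0,-0.034,0,0,-10.42,1],[0,0,-0.034,0,0,-10.42,1],[0,0,-0.034,0,0,-10.42,1]]]'
python3 -m pendant '[[[0.04,0.02,0,0,0,0,1],[0.04,0.02,0,0,0,0,1],[0.04,0.02,0,0,0,0,1],[0.04,0.02,0,0,0,0,1],[0.04,0.02,0,0,0,0,1]]]'
python3 -m pendant '[[[0.04,0.02,0,0,0,0,1],[0.04,0.02,0,0,0,0,1],[0.04,0.02,0,0,0,0,1],[0.04,0.02,0,0,0,0,1],[0,0,0,0,0,0,1]]]'
cat > snap.py <<'E'
import sys,pickle
from h import *
o=get_obs();c=wcam(o);n=sys.argv[1];pickle.dump(c,open(n+".pkl","wb"))
cv2.imwrite(f"pics/{n}.png",c["img"][:,:,::-1]);print(o["time"],o["position"].round(4),o["tool_rot"].round(4),abs(o["joint_velocities"]).max().round(3))
E
python3 snap.py w1
```

```text
time: 0.98
position: [0.2655, -0.5655, 0.4047]
tool_rot: [0.779, 0.627, 0.0, -0.0]
ft_force: [0.6, -0.4, -0.2]
grip_width: 0.087
grip_force: 0.0
time: 1.6
position: [0.408, -0.3915, 0.4036]
tool_rot: [0.781, 0.624, 0.0, 0.0]
ft_force: [0.4, -0.7, -0.8]
grip_width: 0.087
grip_force: 0.0
time: 2.22
position: [0.522, -0.2518, 0.4035]
tool_rot: [0.78, 0.626, 0.0, -0.0]
ft_force: [0.5, -0.5, 0.2]
grip_width: 0.0871
grip_force: 0.0
2.225 [ 0.522  -0.2518  0.4035] [ 7.799e-01  6.260e-01  4.000e-04 -1.000e-04] 0.053
```

Next I move along tool x for a second view, giving a 0.15 m baseline.

```bash
python3 -m pendant '[[[0.04,0.005,0,0,0,0,1],[0.04,0.005,0,0,0,0,1],[0.04,0.005,0,0,0,0,1],[0.03,0,0,0,0,0,1],[0,0,0,0,0,0,1]]]'; python3 snap.py w2
python3 -c "
import cv2,numpy as np
a=cv2.imread('pics/w1.png');b=cv2.imread('pics/w2.png')
cv2.imwrite('pics/w12.png',np.hstack([a[:,56:456],b[:,56:456]]))"
```

```text
time: 2.9
position: [0.5681, -0.1109, 0.4036]
tool_rot: [0.781, 0.625, -0.0, 0.0]
ft_force: [0.0, 0.1, 0.5]
grip_width: 0.0873
grip_force: 0.0
2.9 [ 0.5681 -0.1109  0.4036] [ 7.808e-01  6.248e-01 -2.000e-04  0.000e+00] 0.038
```

View pics/w12.png

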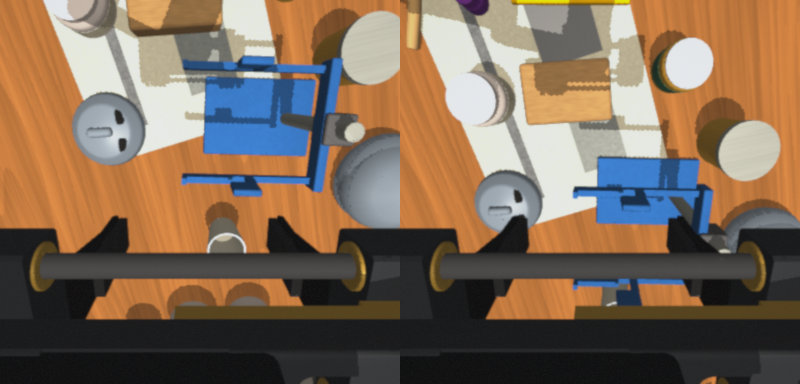

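Left (w1): the blue hook from above, with prong tips at (239,66) and (239,178) in full-image pixels and hoods at (314,62) and (302,186). Right (w2): the +y prong tip is at (230,190) and its hood at about (290,200). I triangulate these, then go on to the yellow stand.

```bash
python3 - <<'E'
import pickle
from h import *
np.set_printoptions(precision=4,suppress=True)
w1,w2=[pickle.load(open(f"w{i}.pkl","rb")) for i in(1,2)]
def m(c):return cv2.inRange(cv2.cvtColor(c["img"],cv2.COLOR_RGB2HSV),(102,130,40),(118,255,255))
def tip(M,r0,r1):
    s=M[r0:r1,:420];x=np.where((s>0).any(0))[0];x=x[x>200][0];r=np.where(s[:,x+2]>0)[0];return (x,r0+r.min()),(x,r0+r.max()),[ (int(k),int(r0+np.where(s[:,k]>0)[0].min()),int(r0+np.where(s[:,k]>0)[0].max())) for k in range(x,x+130,6) if (s[:,k]>0).any()]
M1,M2=m(w1),m(w2)
a=tip(M1,50,75);b=tip(M1,165,200);c=tip(M2,180,215)
for t in(a,b,c):print(t)
mid=lambda t:((t[0][0]),(t[0][1]+t[1][1]+1)/2)
print(tri(w1,mid(a),w2,mid(c)))
A=plane(w1,mid(a),.222);B=plane(w1,mid(b),.222);print(A,B,np.degrees(np.arctan2(*(A-B)[1::-1])))
S=camera("scene");
E
python3 -m pendant '[[[0.055,-0.015,0,0,0,0,1],[0.055,-0.015,0,0,0,0,1],[0.055,-0.015,0,0,0,0,1],[0.055,-0.015,0,0,0,0,1],[0,0,0,0,0,0,1]]]'; python3 snap.py w3
python3 -m pendant '[[[0.05,0,0,0,0,0,1],[0.05,0,0,0,0,0,1],[0.01,0,0,0,0,0,1],[0,0,0,0,0,0,1],[0,0,0,0,0,0,1]]]'; python3 snap.py w4
python3 - <<'E'
import pickle
from h import *
np.set_printoptions(precision=4,suppress=True)
for n in("w3","w4"):
    c=pickle.load(open(n+".pkl","rb"))
    print(n,[b[:2] for b in blobs(c,(0,180,80),(5,255,255),60)],[b[:2] for b in blobs(c,(60,120,60),(85,255,255),60)])
a=cv2.imread('pics/w3.png');b=cv2.imread('pics/w4.png')
cv2.imwrite('pics/w34.png',np.hstack([a[:,56:456],b[:,56:456]]))
E
```

```text
((np.int64(239), np.int64(60)), (np.int64(239), np.int64(68)), [(239, 61, 62), (245, 61, 68), (251, 61, 68), (257, 62, 69), (263, 62, 69), (269, 62, 69), (275, 62, 69), (281, 62, 69), (287, 62, 70), (293, 63, 69), (299, 57, 70), (305, 57, 70), (311, 57, 70), (317, 57, 70), (323, 57, 70), (329, 58, 71), (335, 65, 71), (341, 65, 71), (347, 65, 71), (353, 66, 71), (359, 66, 71), (365, 66, 72)])
((np.int64(238), np.int64(175)), (np.int64(238), np.int64(183)), [(238, 180, 183), (244, 175, 181), (250, 175, 181), (256, 175, 182), (262, 175, 182), (268, 175, 182), (274, 176, 182), (280, 176, 182), (286, 176, 182), (292, 176, 194), (298, 176, 194), (304, 176, 195), (310, 176, 195), (316, 176, 194), (322, 176, 181), (328, 177, 181), (334, 177, 182), (340, 177, 182), (346, 177, 182), (352, 177, 182), (358, 177, 182), (364, 173, 185)])
((np.int64(230), np.int64(188)), (np.int64(230), np.int64(197)), [(230, 191, 197), (236, 188, 195), (242, 188, 195), (248, 188, 195), (254, 180, 214), (260, 180, 214), (266, 180, 214), (272, 180, 214), (278, 180, 214), (284, 180, 214), (290, 180, 214), (296, 180, 
[... 366 characters left out ...]
ool_rot: [0.78, 0.626, 0.0, -0.0]
ft_force: [0.7, -0.6, 0.0]
grip_width: 0.0871
grip_force: 0.0
3.625 [0.5581 0.1182 0.4036] [ 7.802e-01  6.255e-01  1.000e-04 -1.000e-04] 0.065
time: 4.3
position: [0.583, 0.2214, 0.4035]
tool_rot: [0.782, 0.623, -0.0, 0.0]
ft_force: [0.5, -0.1, 0.1]
grip_width: 0.0868
grip_force: 0.0
4.3 [0.583  0.2214 0.4035] [ 7.821e-01  6.232e-01 -4.000e-04  3.000e-04] 0.005
w3 [([140, 11, 31, 17, 325], [153.1, 20.0]), ([196, 82, 28, 26, 675], [209.4, 94.6])] [([218, 102, 17, 23, 265], [225.9, 114.2])]
w4 [([396, 5, 70, 72, 3914], [431.1, 40.8]), ([146, 85, 30, 22, 545], [160.5, 95.5]), ([200, 176, 25, 31, 656], [212.1, 191.5])] [([220, 172, 15, 22, 161], [228.5, 181.3])]
```

View pics/w34.png

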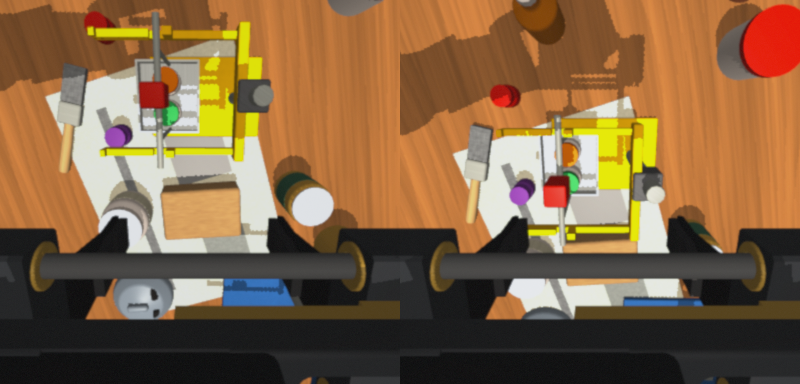

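Left (w3): the carrier from above, with bar ends at about (211,13) and (216,167) and the red block at (209,95). Right (w4): the same, with bar ends at about (214,116) and (218,245) and the block at (212,191). The pots are upright in the tray.

```bash
python3 - <<'E'
import pickle
from h import *
np.set_printoptions(precision=4,suppress=True)
w3,w4=[pickle.load(open(f"w{i}.pkl","rb")) for i in(3,4)]
e=[tri(w3,(211,12),w4,(213.5,115.5)),tri(w3,(216,167),w4,(218,245))]
for x in e:print(x)
d=e[0][0]-e[1][0];print("mid",(e[0][0]+e[1][0])/2,np.linalg.norm(d),np.degrees(np.arctan2(d[1],d[0])))
print("red",tri(w3,(209.4,94.6),w4,(212.1,191.5)))
for c,p,q in((w3,(211,12),(216,167)),(w4,(213.5,115.5),(218,245))):print(plane(c,p,.211),plane(c,q,.211))
o=get_obs();R=Ro.from_quat(o["tool_rot"]).as_matrix()
print("tool",R[:,0],R[:,1]);
for t in([.532,.211,.232],):print("delta tool",R.T@(np.array(t)-o["position"]))
E
```

```text
(array([0.5507, 0.2925, 0.215 ]), np.float64(0.0006087710185424061))
(array([0.5131, 0.1294, 0.2156]), np.float64(0.00014330798753832896))
mid [0.5319 0.2109 0.2153] 0.16740131575506326 77.0081506200969
red (array([0.5312, 0.2111, 0.2434]), np.float64(0.00012035318052578236))
[0.5501 0.2937 0.211 ] [0.5123 0.1285 0.211 ]
[0.5504 0.2923 0.211 ] [0.5118 0.1271 0.211 ]
tool [ 0.2233  0.9747 -0.0007] [ 0.9748 -0.2233  0.0001]
delta tool [-0.0216 -0.0472  0.1717]
```

```bash
python3 -m pendant '[[[-0.011,-0.024,0.02,0,0,0,1],[-0.0105,-0.023,0.02,0,0,0,1],[0,0,0.03,0,0,0,1],[0,0,0.03,0,0,0,1],[0,0,0,0,0,0,1]]]'
python3 - <<'E'
from h import *
o=get_obs();R=Ro.from_quat(o["tool_rot"]).as_matrix();print(R.T@(np.array([.5317,.2109,.233])-o["position"]),R[:,0])
E
```

```text
time: 4.97
position: [0.5305, 0.2116, 0.3017]
tool_rot: [0.782, 0.624, -0.003, -0.001]
ft_force: [0.5, 0.1, 0.3]
grip_width: 0.0871
grip_force: 0.0
[-0.00028293  0.00162935  0.06872033] [ 0.22224977  0.97498652 -0.00251614]
```

```bash
python3 -m pendant '[[[0,0.0015,0.025,0,0,0,1],[0,0,0.025,0,0,0,1],[0,0,0.018,0,0,0,1],[0,0,0,0,0,0,1],[0,0,0,0,0,0,0.5]]]' 30
python3 -m pendant '[[[0,0,0,0,0,0,0.35],[0,0,0,0,0,0,0.3],[0,0,0,0,0,0,0.15],[0,0,0,0,0,0,0.15],[0,0,0,0,0,0,0.1]]]' 30
python3 -m pendant '[[[0,0,0,0,0,0,0],[0,0,0,0,0,0,0],[0,0,0,0,0,0,0],[0,0,0,0,0,0,0],[0,0,0,0,0,0,0]]]' 30
```

```text
time: 5.6
position: [0.5348, 0.2127, 0.2372]
tool_rot: [0.781, 0.624, 0.001, 0.001]
ft_force: [-0.1, -0.3, 0.1]
grip_width: 0.0825
grip_force: 0.0
time: 6.22
position: [0.5336, 0.2128, 0.2355]
tool_rot: [0.781, 0.624, -0.0, -0.0]
ft_force: [1.2, 0.2, -0.3]
grip_width: 0.0347
grip_force: 0.0
time: 6.85
position: [0.5329, 0.2129, 0.2355]
tool_rot: [0.781, 0.624, -0.001, -0.001]
ft_force: [-4.6, 0.9, 3.4]
grip_width: 0.0258
grip_force: 30.0
```

```bash
python3 -m pendant '[[[0,0,-0.003,0,0,0,0],[0,0,-0.005,0,0,0,0],[0,0,-0.008,0,0,0,0],[0,0,-0.01,0,0,0,0],[0,0,-0.01,0,0,0,0]]]' 35
python3 -m pendant '[[[0,0,-0.008,0,0,0,0],[0,0,-0.005,0,0,0,0],[0,0,-0.002,0,0,0,0],[0,0,0,0,0,0,0],[0,0,0,0,0,0,0]]]' 35; python3 snap.py w5
```

```text
time: 7.48
position: [0.5339, 0.2128, 0.2725]
tool_rot: [0.781, 0.624, 0.0, 0.0]
ft_force: [0.4, 0.4, -3.5]
grip_width: 0.0258
grip_force: 35.0
time: 8.1
position: [0.5333, 0.2127, 0.2862]
tool_rot: [0.781, 0.624, -0.0, -0.0]
ft_force: [-0.3, 0.4, -4.3]
grip_width: 0.0257
grip_force: 35.0
8.1 [0.5333 0.2127 0.2862] [ 7.813e-01  6.242e-01 -4.000e-04 -2.000e-04] 0.002
```

View pics/w5.png

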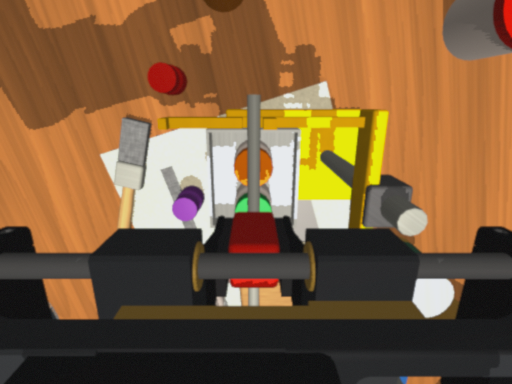

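The carrier is lifted level, with the bar centred at column 254 and both pots upright. The bar sits 24.5 mm below the TCP. Next I retreat along −x past the yellow tips.

```bash
python3 -m pendant '[[[0,-0.006,0,0,0,0,0],[0,-0.012,0,0,0,0,0],[0,-0.018,-0.002,0,0,0,0],[0,-0.022,-0.002,0,0,0,0],[0,-0.022,-0.002,0,0,0,0]]]' 35
python3 -m pendant '[[[0,-0.022,0,0,0,0,0],[0,-0.018,0,0,0,0,0],[-0.006,-0.012,0,0,0,0,0],[-0.014,-0.006,0,0,0,0,0],[-0.022,0,0,0,0,0,0]]]' 35
```

```text
time: 8.78
position: [0.4536, 0.2308, 0.2928]
tool_rot: [0.781, 0.624, -0.0, -0.0]
ft_force: [1.0, -0.2, -3.6]
grip_width: 0.0261
grip_force: 35.0
time: 9.4
position: [0.3894, 0.2015, 0.2926]
tool_rot: [0.781, 0.625, 0.0, 0.0]
ft_force: [-0.2, -0.7, -4.0]
grip_width: 0.026
grip_force: 35.0
```

```bash
python3 -m pendant '[[[-0.026,0.003,0,0,0,0,0],[-0.03,0.008,0,0,0,0,0],[-0.032,0.012,0,0,0,0.3,0],[-0.032,0.014,0,0,0,0.3,0],[-0.032,0.014,0,0,0,0.3,0]]]' 35
python3 -m pendant '[[[-0.032,0.014,0,0,0,0.2,0],[-0.032,0.014,0,0,0,0,0],[-0.032,0.014,0,0,0,0,0],[-0.03,0.012,0,0,0,0,0],[-0.022,0.01,0,0,0,0,0]]]' 35
python3 -m pendant '[[[-0.014,0.006,0,0,0,0,0],[-0.008,0.002,0,0,0,0,0],[0,0,0,0,0,0,0],[0,0,0,0,0,0,0],[0,0,0,0,0,0,0]]]' 35
python3 - <<'E'
from h import *
np.set_printoptions(precision=4,suppress=True)
o=get_obs();R=Ro.from_quat(o["tool_rot"]).as_matrix();print(o["time"],o["ft_force"],np.degrees(np.arctan2(R[1,0],R[0,0])))
a=np.radians(-14);X=np.array([np.cos(a),np.sin(a)]);Y=np.array([-X[1],X[0]]);d=o["position"][:2]-[.584,-.214];print("stand xy",d@X,d@Y)
s=camera("scene")["img"];b=camera("side")["img"]
im=np.hstack([cv2.resize(s[90:240,130:280],(400,400)),cv2.resize(b[80:260,200:380],(400,400))]);cv2.imwrite("pics/t1.png",im[:,:,::-1])
E
python3 snap.py w6
```

```text
time: 10.02
position: [0.4055, 0.0406, 0.2927]
tool_rot: [0.786, 0.618, 0.0, 0.001]
ft_force: [0.3, -0.0, -3.8]
grip_width: 0.026
grip_force: 35.0
time: 10.65
position: [0.4319, -0.1188, 0.2927]
tool_rot: [0.788, 0.616, -0.0, 0.001]
ft_force: [0.6, 1.0, -3.6]
grip_width: 0.0256
grip_force: 35.0
time: 11.28
position: [0.4345, -0.1388, 0.2926]
tool_rot: [0.787, 0.617, 0.0, -0.0]
ft_force: [0.1, 0.3, -4.2]
grip_width: 0.0255
grip_force: 35.0
11.275 [ 0.0793  0.2823 -4.1847] 76.20222061212364
stand xy -0.1632444172580644 0.03678514966849827
11.375 [ 0.4346 -0.139   0.2926] [ 0.787  0.617  0.    -0.   ] 0.003
```

View pics/w6.png

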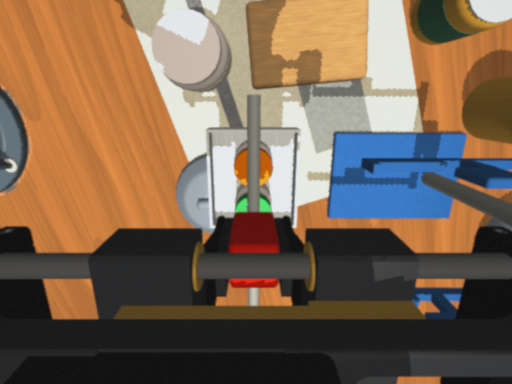

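The wrist view shows a level carrier with both pots upright, its bar end at (254,95) and the blue +y prong tip at about (363,163). I check the lateral offset of the bar in the grip.

```bash
python3 - <<'E'
import pickle
from h import *
np.set_printoptions(precision=4,suppress=True)
c=pickle.load(open("w6.pkl","rb"));o=get_obs();R=Ro.from_quat(o["tool_rot"]).as_matrix()
print("bar end in tool",R.T@(plane(c,(254,95),o["position"][2]-.0245)-o["position"]))
print("prong tip",plane(c,(363,163),.22),plane(c,(363,163),.21))
E
python3 -m pendant '[[[-0.008,0.002,0,0,0,0,0],[-0.012,0.004,0,0,0,0,0],[-0.012,0.004,0,0,0,0,0],[-0.006,0.002,0,0,0,0,0],[0,0,0,0,0,0,0]]]' 35
python3 - <<'E'
from h import *
np.set_printoptions(precision=4,suppress=True)
o=get_obs();a=np.radians(-14);X=np.array([np.cos(a),np.sin(a)]);Y=np.array([-X[1],X[0]]);d=o["position"][:2]-[.584,-.214];print("stand xy",d@X,d@Y)
E
```

```text
bar end in tool [ 0.082  -0.0004  0.0245]
prong tip [ 0.5269 -0.13    0.22  ] [ 0.5302 -0.133   0.21  ]
time: 12.05
position: [0.4373, -0.1801, 0.2924]
tool_rot: [0.788, 0.616, 0.0, -0.0]
ft_force: [-0.2, 0.1, -3.3]
grip_width: 0.0261
grip_force: 35.0
stand xy -0.1505738000423947 -0.002626959958400085
```

```bash
python3 -m pendant '[[[0.003,0.006,0,0,0,0,0],[0.002,0.012,0,0,0,0,0],[0,0.016,0,0,0,0,0],[0,0.016,0,0,0,0,0],[0,0.016,0,0,0,0,0]]]' 35
python3 -m pendant '[[[0,0.016,0,0,0,0,0],[0,0.014,0,0,0,0,0],[0,0.01,0,0,0,0,0],[0,0.0045,0,0,0,0,0],[0,0,0,0,0,0,0]]]' 35
python3 snap.py w7
cat > st.py <<'E'
from h import *
np.set_printoptions(precision=4,suppress=True)
o=get_obs();a=np.radians(-14);X=np.array([np.cos(a),np.sin(a)]);Y=np.array([-X[1],X[0]]);d=o["position"][:2]-[.584,-.214];print("stand xy",d@X,d@Y,"bar z",o["position"][2]-.0245,"F stand",o["ft_force"][:2]@X,o["ft_force"][:2]@Y,o["ft_force"][2],"M",o["moment"])
E
python3 st.py
```

```text
time: 12.68
position: [0.504, -0.1906, 0.2924]
tool_rot: [0.787, 0.617, 0.0, 0.0]
ft_force: [0.4, 0.6, -4.1]
grip_width: 0.0254
grip_force: 35.0
time: 13.3
position: [0.5456, -0.2009, 0.2924]
tool_rot: [0.787, 0.617, -0.0, -0.0]
ft_force: [-0.7, 0.9, -3.7]
grip_width: 0.0257
grip_force: 35.0
13.3 [ 0.5456 -0.2009  0.2924] [ 7.872e-01  6.167e-01 -2.000e-04 -3.000e-04] 0.018
stand xy -0.04072372637255881 0.0034219064924517783 bar z 0.26793148867249267 F stand -0.22270770162188722 0.1357982970165263 -4.090759538274868 M [ 0.0151 -0.0708  0.0549]
```

View pics/w7.png

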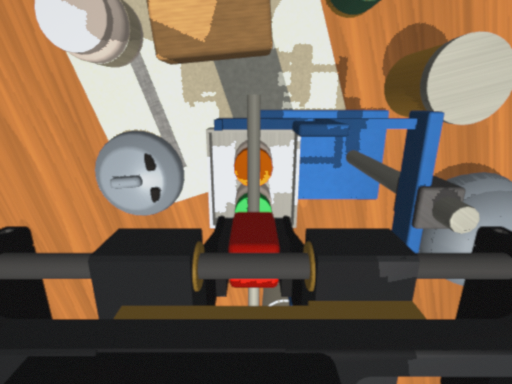

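Prong, bar and tray line up: the bar at column 254 lies over the run, with the prong tip at 215 and the hood front at about 297. I check the lateral distance, then descend to feel for the run.

```bash
python3 - <<'E'
import pickle
from h import *
np.set_printoptions(precision=4,suppress=True)
c=pickle.load(open("w7.pkl","rb"));o=get_obs();R=Ro.from_quat(o["tool_rot"]).as_matrix()
m=cv2.inRange(cv2.cvtColor(c["img"],cv2.COLOR_RGB2HSV),(102,130,30),(118,255,255))
for k in(225,235,243,265,275,285):
    r=np.where(m[100:140,k])[0]+100;print(k,r.min(),r.max(),[(R.T@(plane(c,(k,(r.min()+r.max()+1)/2),z)-o["position"]))[:2] for z in(.205,.22,.235)])
E
python3 -m pendant '[[[0,0,0.003,0,0,0,0],[0,0,0.004,0,0,0,0],[0,0,0.004,0,0,0,0],[0,0,0.003,0,0,0,0],[0,0,0.002,0,0,0,0]]]' 35;python3 st.py
```

```text
225 119 128 [array([ 0.0603, -0.0237]), array([ 0.0615, -0.0222]), array([ 0.0626, -0.0207])]
235 119 128 [array([ 0.0603, -0.0154]), array([ 0.0615, -0.0145]), array([ 0.0626, -0.0135])]
243 119 128 [array([ 0.0603, -0.0088]), array([ 0.0615, -0.0083]), array([ 0.0626, -0.0078])]
265 111 128 [array([0.0635, 0.0092]), array([0.0645, 0.0086]), array([0.0654, 0.008 ])]
275 111 128 [array([0.0635, 0.0174]), array([0.0645, 0.0163]), array([0.0654, 0.0152])]
285 110 128 [array([0.0639, 0.0256]), array([0.0649, 0.024 ]), array([0.0658, 0.0223])]
time: 13.98
position: [0.5456, -0.2009, 0.2762]
tool_rot: [0.787, 0.617, -0.0, -0.0]
ft_force: [0.5, 0.2, -3.1]
grip_width: 0.0255
grip_force: 35.0
stand xy -0.04040571664829274 0.003387544982486689 bar z 0.25173851137448605 F stand 0.42153289137386396 0.26364541801426294 -3.1419487988023334 M [ 0.0529 -0.0576  0.0049]
```

```bash
python3 -m pendant '[[[0,0,0.003,0,0,0,0],[0,0,0.003,0,0,0,0],[0,0,0.003,0,0,0,0],[0,0,0.002,0,0,0,0],[0,0,0,0,0,0,0]]]' 14;python3 st.py
python3 -m pendant '[[[0,0,0.001,0,0,0,0],[0,0,0.001,0,0,0,0],[0,0,0.001,0,0,0,0],[0,0,0,0,0,0,0],[0,0,0,0,0,0,0]]]' 14;python3 st.py
```

```text
time: 14.6
position: [0.5456, -0.2009, 0.2654]
tool_rot: [0.787, 0.617, -0.0, -0.0]
ft_force: [-0.4, 0.3, -3.3]
grip_width: 0.0257
grip_force: 14.0
stand xy -0.040413639561201226 0.0033799851901816095 bar z 0.2408571245381376 F stand -0.46429455397199904 0.15062702160736935 -3.3487565457864434 M [ 0.0131 -0.1088 -0.0074]
time: 15.22
position: [0.5457, -0.201, 0.2626]
tool_rot: [0.787, 0.617, 0.0, 0.0]
ft_force: [-0.4, -0.6, -3.7]
grip_width: 0.0261
grip_force: 14.0
stand xy -0.04029112602197688 0.00338340341036565 bar z 0.23806807131321653 F stand -0.2404808341652125 -0.6568671109188119 -3.744672421987964 M [ 0.0127 -0.1106  0.0219]
```

```bash
python3 -m pendant '[[[0,0,0.001,0,0,0,0],[0,0,0.001,0,0,0,0],[0,0,0.001,0,0,0,0],[0,0,0,0,0,0,0],[0,0,0,0,0,0,0]]]' 14;python3 st.py
```

```text
time: 15.85
position: [0.5457, -0.201, 0.2596]
tool_rot: [0.787, 0.617, 0.0, 0.0]
ft_force: [0.2, 0.2, -3.2]
grip_width: 0.026
grip_force: 14.0
stand xy -0.04029103932643959 0.003360353045092557 bar z 0.2350528856132402 F stand 0.18885082195532127 0.23512222256271892 -3.1729782673164184 M [-0.0155 -0.0707 -0.0017]
```

```bash
python3 -m pendant '[[[0,0,0.001,0,0,0,0],[0,0,0.001,0,0,0,0],[0,0,0.001,0,0,0,0],[0,0,0,0,0,0,0],[0,0,0,0,0,0,0]]]' 14;python3 st.py
```

```text
time: 16.48
position: [0.5457, -0.201, 0.2565]
tool_rot: [0.787, 0.617, -0.0, 0.0]
ft_force: [-0.1, 0.4, -3.3]
grip_width: 0.0261
grip_force: 14.0
stand xy -0.04029325800607918 0.003345917938213969 bar z 0.23204234108820784 F stand -0.18553051330834236 0.36421449654789434 -3.329119115991089 M [-0.0313 -0.0333 -0.0125]
```

```bash
python3 -m pendant '[[[0,0,0.001,0,0,0,0],[0,0,0.001,0,0,0,0],[0,0,0.001,0,0,0,0],[0,0,0,0,0,0,0],[0,0,0,0,0,0,0]]]' 14;python3 st.py
```

```text
time: 17.1
position: [0.5457, -0.201, 0.2535]
tool_rot: [0.787, 0.617, 0.0, -0.0]
ft_force: [-0.4, 0.2, -3.5]
grip_width: 0.0257
grip_force: 14.0
stand xy -0.040293847670407 0.0033542146397877266 bar z 0.22903169654673036 F stand -0.38464072745275285 0.09386851767893944 -3.490676723999679 M [ 0.0356 -0.0982 -0.0064]
```

```bash
F=$(python3 -c "from rig import get_obs;print(int(get_obs()['ft_force'][2]<-2.2))"); [ $F = 1 ] && python3 -m pendant '[[[0,0,0.001,0,0,0,0],[0,0,0.001,0,0,0,0],[0,0,0,0,0,0,0],[0,0,0,0,0,0,0],[0,0,0,0,0,0,0]]]' 14;python3 st.py
```

```text
time: 17.73
position: [0.5457, -0.201, 0.2516]
tool_rot: [0.787, 0.617, 0.0, 0.0]
ft_force: [-0.6, 0.1, -4.0]
grip_width: 0.0266
grip_force: 14.0
stand xy -0.04026466928277945 0.003348549793195813 bar z 0.22709142336309088 F stand -0.6178623785555856 -0.08281759851860712 -3.9859351481037706 M [ 0.0311 -0.0403 -0.029 ]
```

```bash
F=$(python3 -c "from rig import get_obs;print(int(get_obs()['ft_force'][2]<-2.2))"); [ $F = 1 ] && python3 -m pendant '[[[0,0,0.001,0,0,0,0],[0,0,0.001,0,0,0,0],[0,0,0,0,0,0,0],[0,0,0,0,0,0,0],[0,0,0,0,0,0,0]]]' 14;python3 st.py
```

```text
time: 18.35
position: [0.5457, -0.201, 0.2498]
tool_rot: [0.787, 0.617, 0.0, 0.0]
ft_force: [-0.7, -0.5, -0.0]
grip_width: 0.0263
grip_force: 14.0
stand xy -0.040271296997374216 0.003350395339690112 bar z 0.22527299768039646 F stand -0.5794499020985171 -0.6939832935475787 -0.014932775886502214 M [0.1285 0.0659 0.0622]
```

```bash
F=$(python3 -c "from rig import get_obs;print(int(get_obs()['ft_force'][2]<-2.2))"); [ $F = 1 ] && python3 -m pendant '[[[0,0,0.001,0,0,0,0],[0,0,0.001,0,0,0,0],[0,0,0,0,0,0,0],[0,0,0,0,0,0,0],[0,0,0,0,0,0,0]]]' 14;python3 st.py
```

```text
stand xy -0.040271296997374216 0.003350395339690112 bar z 0.22527299768039646 F stand -0.5794499020985171 -0.6939832935475787 -0.014932775886502214 M [0.1285 0.0659 0.0622]
```

Contact came at a bar height of about 0.2255 m, so the run is at about 0.2215 m and the weight is taken up. I lift 2.5 mm and slide in under the hoods.

```bash
python3 -m pendant '[[[0,0,-0.0015,0,0,0,0],[0,0,-0.0015,0,0,0,0],[0,0,0,0,0,0,0],[0,0.002,0,0,0,0,0],[0,0.004,0,0,0,0,0]]]' 20;python3 st.py
python3 -m pendant '[[[0,0.005,0,0,0,0,0],[0,0.005,0,0,0,0,0],[0,0.003,0,0,0,0,0],[0,0.001,0,0,0,0,0],[0,0,0,0,0,0,0]]]' 20;python3 st.py
```

```text
time: 18.98
position: [0.5517, -0.2024, 0.2525]
tool_rot: [0.787, 0.617, -0.0, -0.0]
ft_force: [-0.4, 0.6, -4.4]
grip_width: 0.0258
grip_force: 20.0
stand xy -0.03417716773700207 0.003393779616346611 bar z 0.22798429100405973 F stand -0.571005535490485 0.459029197889333 -4.397350203181096 M [-0.0169 -0.0961  0.0427]
time: 19.6
position: [0.5651, -0.2057, 0.2525]
tool_rot: [0.787, 0.617, -0.0, -0.0]
ft_force: [-0.6, 0.6, -4.0]
grip_width: 0.026
grip_force: 20.0
stand xy -0.020367809592822944 0.003436251513764742 bar z 0.22797161085785092 F stand -0.6945130839939445 0.40065218637175143 -4.025091790621058 M [-0.0188 -0.0696 -0.0156]
```

```bash
python3 -m pendant '[[[0,0.002,0,0,0,0,0],[0,0.003,0,0,0,0,0],[0,0.003,0,0,0,0,0],[0,0.002,0,0,0,0,0],[0,0,0,0,0,0,0]]]' 20;python3 st.py
```

```text
time: 20.23
position: [0.575, -0.2082, 0.2525]
tool_rot: [0.787, 0.617, -0.0, 0.0]
ft_force: [-0.2, 0.6, -3.9]
grip_width: 0.0259
grip_force: 20.0
stand xy -0.010114281115278621 0.0034187061522491743 bar z 0.22799596474489983 F stand -0.34787044224713976 0.5712221230724361 -3.9467893828414056 M [-0.0488 -0.0537 -0.0098]
```

```bash
python3 -m pendant '[[[0,0.002,0,0,0,0,0],[0,0.002,0,0,0,0,0],[0,0.002,0,0,0,0,0],[0,0.001,0,0,0,0,0],[0,0,0,0,0,0,0]]]' 20;python3 st.py
```

```text
time: 20.85
position: [0.5817, -0.2099, 0.2525]
tool_rot: [0.787, 0.617, -0.0, -0.0]
ft_force: [0.7, 0.7, -3.6]
grip_width: 0.0256
grip_force: 20.0
stand xy -0.0032392381999324467 0.0034545202564142583 bar z 0.22800940694256142 F stand 0.480968396371117 0.8345685331336913 -3.6489402865029237 M [-0.0133 -0.0576 -0.0276]
```

Now I feel for the back stop in small steps.

```bash
python3 -m pendant '[[[0,0.001,0,0,0,0,0],[0,0.001,0,0,0,0,0],[0,0.001,0,0,0,0,0],[0,0,0,0,0,0,0],[0,0,0,0,0,0,0]]]' 14;python3 st.py
```

```text
time: 21.48
position: [0.5845, -0.2105, 0.2525]
tool_rot: [0.787, 0.617, -0.0, -0.0]
ft_force: [0.1, -1.0, -4.0]
grip_width: 0.0261
grip_force: 14.0
stand xy -0.0003520983945259213 0.003490987040313624 bar z 0.22802351607581126 F stand 0.39157589552825284 -0.9718945566525417 -4.048848886124095 M [ 0.0281 -0.091   0.0335]
```

```bash
F=$(python3 -c "from rig import get_obs;print(int(get_obs()['ft_force'][0]>-2.2))"); [ $F = 1 ] && python3 -m pendant '[[[0,0.001,0,0,0,0,0],[0,0.0005,0,0,0,0,0],[0,0,0,0,0,0,0],[0,0,0,0,0,0,0],[0,0,0,0,0,0,0]]]' 14;python3 st.py
```

```text
time: 22.1
position: [0.586, -0.2109, 0.2525]
tool_rot: [0.787, 0.617, -0.0, -0.0]
ft_force: [-0.8, 0.4, -4.2]
grip_width: 0.0258
grip_force: 14.0
stand xy 0.0011809765536038848 0.003468226057188683 bar z 0.228034793869665 F stand -0.8636964640726748 0.22118223643008267 -4.152510509151899 M [-0.0251 -0.055  -0.008 ]
```

```bash
F=$(python3 -c "from rig import get_obs;print(int(get_obs()['ft_force'][0]>-2.2))"); [ $F = 1 ] && python3 -m pendant '[[[0,0.001,0,0,0,0,0],[0,0.0005,0,0,0,0,0],[0,0,0,0,0,0,0],[0,0,0,0,0,0,0],[0,0,0,0,0,0,0]]]' 14;python3 st.py
```

```text
time: 22.72
position: [0.5874, -0.2113, 0.2525]
tool_rot: [0.787, 0.617, 0.0, -0.0]
ft_force: [-0.4, 0.2, -4.7]
grip_width: 0.0261
grip_force: 14.0
stand xy 0.002668571222023759 0.003494604036090831 bar z 0.22804939778895175 F stand -0.44141203830742215 0.0937276922419462 -4.673362258182043 M [-0.0079 -0.0512  0.0179]
```

```bash
F=$(python3 -c "from rig import get_obs;print(int(get_obs()['ft_force'][0]>-2.2))"); [ $F = 1 ] && python3 -m pendant '[[[0,0.001,0,0,0,0,0],[0,0.0005,0,0,0,0,0],[0,0,0,0,0,0,0],[0,0,0,0,0,0,0],[0,0,0,0,0,0,0]]]' 14;python3 st.py
```

```text
time: 23.35
position: [0.5887, -0.2116, 0.2525]
tool_rot: [0.787, 0.617, -0.0, -0.0]
ft_force: [-0.7, -0.6, -2.8]
grip_width: 0.0262
grip_force: 14.0
stand xy 0.003955307689028277 0.0034934362597684866 bar z 0.2279868324083227 F stand -0.5457181873781974 -0.7201279771185999 -2.760206964065376 M [ 0.0573  0.1666 -0.0596]
```

A moment change at x ≈ +4 mm shows the back stop just touched, exactly where expected. I back off 4 mm and lower.

```bash
python3 -m pendant '[[[0,-0.002,0,0,0,0,0],[0,-0.002,0,0,0,0,0],[0,0,0,0,0,0,0],[0,0,0,0,0,0,0],[0,0,0,0,0,0,0]]]' 14;python3 st.py
python3 -m pendant '[[[0,0,0.001,0,0,0,0],[0,0,0.001,0,0,0,0],[0,0,0.001,0,0,0,0],[0,0,0,0,0,0,0],[0,0,0,0,0,0,0]]]' 14;python3 st.py
```

```text
time: 23.98
position: [0.5851, -0.2107, 0.2526]
tool_rot: [0.787, 0.617, 0.0, 0.0]
ft_force: [-0.4, 0.5, -4.5]
grip_width: 0.0258
grip_force: 14.0
stand xy 0.00030907958426030325 0.0034410216349245676 bar z 0.22807926948084487 F stand -0.5504988261813434 0.3761602971906812 -4.50843544046602 M [-0.05   -0.04    0.0157]
time: 24.6
position: [0.585, -0.2107, 0.2496]
tool_rot: [0.787, 0.617, -0.0, 0.0]
ft_force: [1.2, -0.1, -3.1]
grip_width: 0.0261
grip_force: 14.0
stand xy 0.0002155163917435677 0.0034508573868326895 bar z 0.22505967261526674 F stand 1.1965819384161127 0.1480644990795854 -3.0602487028435794 M [ 0.0485 -0.0678 -0.0182]
```

```bash
F=$(python3 -c "from rig import get_obs;print(int(get_obs()['ft_force'][2]<-2.2))"); [ $F = 1 ] && python3 -m pendant '[[[0,0,0.001,0,0,0,0],[0,0,0.001,0,0,0,0],[0,0,0,0,0,0,0],[0,0,0,0,0,0,0],[0,0,0,0,0,0,0]]]' 14;python3 st.py
```

```text
time: 25.22
position: [0.5851, -0.2107, 0.2476]
tool_rot: [0.787, 0.617, 0.0, 0.0]
ft_force: [0.2, -0.1, -3.3]
grip_width: 0.0262
grip_force: 14.0
stand xy 0.00024250909685611706 0.0034574313083431895 bar z 0.2230954046321442 F stand 0.22219093738169676 -0.07797371942146139 -3.279438541424149 M [-0.0164 -0.0335  0.0185]
```

```bash
F=$(python3 -c "from rig import get_obs;print(int(get_obs()['ft_force'][2]<-2.2))"); [ $F = 1 ] && python3 -m pendant '[[[0,0,0.001,0,0,0,0],[0,0,0.001,0,0,0,0],[0,0,0,0,0,0,0],[0,0,0,0,0,0,0],[0,0,0,0,0,0,0]]]' 14;python3 st.py
```

```text
time: 25.85
position: [0.5851, -0.2107, 0.2456]
tool_rot: [0.787, 0.617, 0.0, 0.0]
ft_force: [0.9, -1.1, -4.1]
grip_width: 0.0259
grip_force: 14.0
stand xy 0.0002476407508410216 0.0034557627213708743 bar z 0.22109160126607755 F stand 1.1036011102665595 -0.8453327291024657 -4.0803961532263155 M [ 0.0414 -0.0738  0.0015]
```

```bash
F=$(python3 -c "from rig import get_obs;print(int(get_obs()['ft_force'][2]<-2.2))"); [ $F = 1 ] && python3 -m pendant '[[[0,0,0.001,0,0,0,0],[0,0,0.001,0,0,0,0],[0,0,0,0,0,0,0],[0,0,0,0,0,0,0],[0,0,0,0,0,0,0]]]' 14;python3 st.py
```

```text
time: 26.48
position: [0.585, -0.2107, 0.2436]
tool_rot: [0.787, 0.617, 0.0, 0.0]
ft_force: [0.8, -0.4, -3.6]
grip_width: 0.0258
grip_force: 14.0
stand xy 0.00020941505512394524 0.0034647178360364466 bar z 0.21908868799807635 F stand 0.8519060123473372 -0.14926771005800318 -3.619995645712299 M [ 0.0264 -0.0502 -0.0128]
```

```bash
F=$(python3 -c "from rig import get_obs;print(int(get_obs()['ft_force'][2]<-2))"); [ $F = 1 ] && python3 -m pendant '[[[0,0,0.001,0,0,0,0],[0,0,0.001,0,0,0,0],[0,0,0,0,0,0,0],[0,0,0,0,0,0,0],[0,0,0,0,0,0,0]]]' 14;python3 st.py
```

```text
time: 27.1
position: [0.5851, -0.2107, 0.2418]
tool_rot: [0.787, 0.617, 0.0, 0.0]
ft_force: [-0.9, 1.1, -1.2]
grip_width: 0.0258
grip_force: 14.0
stand xy 0.00023177621939073726 0.003476828116646872 bar z 0.2172677645834207 F stand -1.1733390617898107 0.7959576391444997 -1.1791907061748288 M [0.0537 0.0084 0.0045]
```

```bash
F=$(python3 -c "from rig import get_obs;print(int(get_obs()['ft_force'][2]<-2))"); [ $F = 1 ] && python3 -m pendant '[[[0,0,0.001,0,0,0,0],[0,0,0,0,0,0,0],[0,0,0,0,0,0,0],[0,0,0,0,0,0,0],[0,0,0,0,0,0,0]]]' 14;python3 st.py
```

```text
stand xy 0.00023177621939073726 0.003476828116646872 bar z 0.2172677645834207 F stand -1.1733390617898107 0.7959576391444997 -1.1791907061748288 M [0.0537 0.0084 0.0045]
```

The seat floor is reached, 8 mm below the run. I settle 0.5 mm more, ease the grip and release.

```bash
python3 -m pendant '[[[0,0,0.0005,0,0,0,0],[0,0,0,0,0,0,0],[0,0,0,0,0,0,0],[0,0,0,0,0,0,0],[0,0,0,0,0,0,0]]]' 5;python3 st.py
python3 -m pendant '[[[0,0,0,0,0,0,0.33],[0,0,0,0,0,0,0.36],[0,0,0,0,0,0,0.4],[0,0,0,0,0,0,0.5],[0,0,0,0,0,0,0.6]]]' 5;python3 st.py
python3 - <<'E'
from h import *
s=camera("scene")["img"];b=camera("side")["img"]
im=np.hstack([cv2.resize(s[100:220,150:270],(400,400),interpolation=2),cv2.resize(b[85:215,220:350],(400,400),interpolation=2)]);cv2.imwrite("pics/t2.png",im[:,:,::-1])
E
```

```text
time: 27.72
position: [0.5851, -0.2107, 0.2416]
tool_rot: [0.787, 0.617, 0.0, 0.0]
ft_force: [-2.5, 1.3, 4.9]
grip_width: 0.0261
grip_force: 5.0
stand xy 0.00029438252837257127 0.0034505096696257837 bar z 0.2170710552390857 F stand -2.7021554316072627 0.7042566862114227 4.855605922383357 M [ 0.2148  0.4088 -0.0464]
time: 28.35
position: [0.5851, -0.2107, 0.2409]
tool_rot: [0.787, 0.617, 0.0, 0.0]
ft_force: [0.7, 0.3, 0.0]
grip_width: 0.0462
grip_force: 0.0
stand xy 0.00025826458367012305 0.003457152329838991 bar z 0.21642911529538866 F stand 0.5985408240438997 0.4151176881613968 0.02620016137234086 M [-0.0302 -0.1173  0.0089]
```

View pics/t2.png

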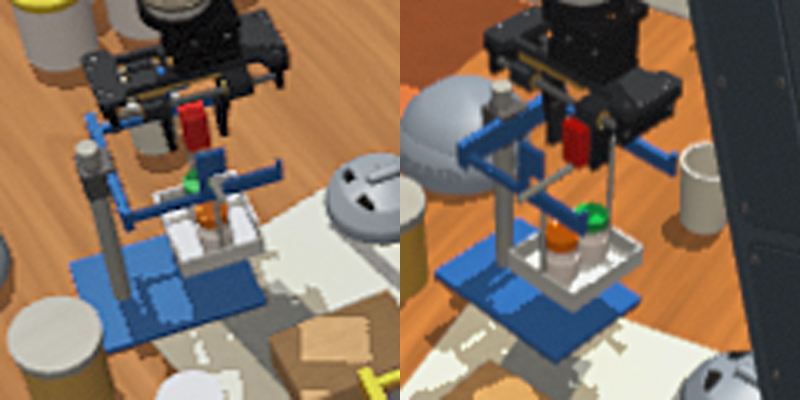

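The carrier hangs level on the blue hook. Its bar end shows under the hood at (215,185) in the left view and (525,195) in the right, and both pots are upright. The fingers are open clear of the block, so I retract upward.

```bash
python3 -m pendant '[[[0,0,-0.005,0,0,0,0.7],[0,0,-0.01,0,0,0,0.7],[0,0,-0.02,0,0,0,0.7],[0,0,-0.03,0,0,0,0.7],[0,0,-0.03,0,0,0,0.7]]]'
python3 -m pendant '[[[0,0,-0.03,0,0,0,0.7],[0,0,-0.02,0,0,0,0.7],[-0.02,-0.02,0,0,0,0,0.7],[-0.02,-0.02,0,0,0,0,0.7],[0,0,0,0,0,0,0.7]]]'
python3 -m pendant '[[[0,0,0,0,0,0,0.7],[0,0,0,0,0,0,0.7],[0,0,0,0,0,0,0.7],[0,0,0,0,0,0,0.7],[0,0,0,0,0,0,0.7]]]'
python3 - <<'E'
from h import *
s=camera("scene")["img"];b=camera("side")["img"];w=camera("wrist")["img"]
im=np.hstack([cv2.resize(s[100:220,150:270],(400,400),interpolation=2),cv2.resize(b[85:215,220:350],(400,400),interpolation=2)]);cv2.imwrite("pics/t3.png",im[:,:,::-1])
E
```

```text
time: 29.08
position: [0.5851, -0.2107, 0.3378]
tool_rot: [0.787, 0.617, 0.0, 0.0]
ft_force: [0.5, 0.1, -0.9]
grip_width: 0.0609
grip_force: 0.0
time: 29.7
position: [0.5356, -0.2407, 0.3872]
tool_rot: [0.788, 0.616, 0.0, 0.001]
ft_force: [-0.4, 1.6, -0.0]
grip_width: 0.0608
grip_force: 0.0
time: 30.32
position: [0.5368, -0.2398, 0.3859]
tool_rot: [0.787, 0.617, -0.0, -0.0]
ft_force: [-0.7, -0.5, 0.6]
grip_width: 0.0608
grip_force: 0.0
```

View pics/t3.png

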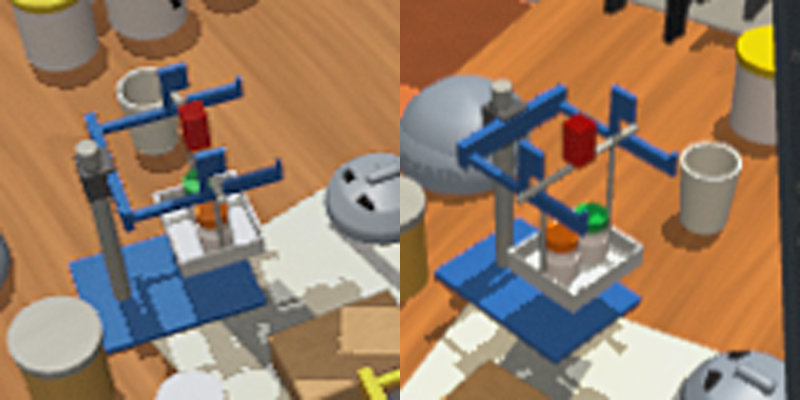

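The carrier hangs still and level with its bar under both hoods at (530,165) and (623,105). Both pots stand upright and the gripper is clear.

```bash
python3 -c "from rig import hand_in;print(hand_in())"
```

```text
the job is handed in; nothing more can be done
None
```

The carrier hangs level in the blue stand's seats under both hoods with both pots upright, the gripper is clear of everything, and the job was handed in at about 30 s of the 64 s allowed; the hand-in gave no verdict.

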